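# Hang up the loop probes

### The arm

A 7-joint arm with a two-finger parallel gripper is mounted at the origin on the work surface. World frame = base frame: x ahead of the robot, y to its left, z up, the work surface at z = 0. Lengths are in m, angles in rad, forces in N, time in s.
With the tool pointing down it reaches from about 0.4 to 0.85 m from the base axis. Payload 4.5 kg.
Tool frame: the origin (TCP) lies at the very end of the fingers, on their centre line; the grasp point (between the pads) lies 19 mm behind it (r.grip_point_offset is the distance from the TCP to the grasp point, in m); y points along the fingers, x is the direction in which the jaws open and shut, and the axes are right-handed (so a half turn about y gives the same grasp; the last joint's range is limited). The gripper opens to 88 mm and grips with 3 to 60 N. Pads are 18 mm wide; open, the fingers measure 123 mm over their backs; the gripper's body (75 mm by 187 mm) begins 45 mm behind the grasp point.
Start: joints at [0.034, 0.689, -0.195, 1.565, 0.157, 0.902, -0.215], TCP at [0.625, 0, 0.239] pointing down, gripper open.
Joint ranges: [-3.01, 3.01], [-0.46, 2.08], [-1.47, 1.51], [0.13, 2.56], [-1, 4.14], [0.04, 2.09], [-2.66, 2.66]. Speed limits (rad/s): [2.57, 2.57, 3.14, 3.14, 3.14, 3.14, 3.14].

### API

Orientations are given as a unit quaternion [x, y, z, w].
In Python, from plant import get_state, snapshot, camera_params, job, r gives the robot as it stands.
- The arm moves only by the tool carry_out, never from a script. Its arguments are lists of equal length, an entry for each row: "offset": the shift along the world's x, y, z in m, a list of three; "twist": the turn about the world's z in degrees. In form: {"offset": [[tx, ty, tz], ...], "twist": [twist, ...]}. A call has 1 to 8 rows; each row shifts and turns the commanded pose from where the row before left it; what a row does not reach is not made up. A row lasts 1/8 s, in which the tool goes at most 62.5 mm and 10.7 degrees, less where a joint would pass 70% of its speed; a pose out of reach is approached as far as the arm can. A call with a gripper value outside its range is refused whole. "grip" is the finger opening in m, from 0 to 0.0881, set as the call begins (left out, the last holds). The fingers move at their own pace and stop on an object; "newtons" is the grip in N (left out, the last holds). Time passes only in rows, so rows that do not move let the fingers close. It gives the time, the measured TCP pose, the force and the opening at its end, in the units of the state.
- get_state(): the state, without advancing time (a new reading comes with each control period).
- snapshot(name): name is "scene" or "side" or "wrist"; returns the picture (400x640x3 uint8, red, green, blue); there is no depth.
- camera_params(name): a dict with "camera_matrix" (3x3 intrinsics, pixels), "eye" and "orientation" of the camera in the world. Camera axes: x right, y up, looking along -z (the intrinsics and any distortion apply to the point x, -y, -z); pixel columns grow to the right and rows downward; lengths in m; the calibration is good to about 2 mm. The wrist camera is an equidistant fisheye: a pixel r from the principal point sees the ray r / f radians off the axis. A picture is of the moment at which its call begins: read the wrist's pose just before it. camera_params takes no time and is no camera call; for the wrist camera it gives the pose at the moment of the call.
- job.finish_job(): hands the job in, once; it reports no verdict.
The state is a dict: "clock": time; "q": joint angles; "qd": joint speeds; "joint_torque": joint torques, N m; "tool_pos": TCP position; "eef_rot": TCP orientation; "contact_force": force on the tool from outside, world axes, zero at the start; "moment": the same for the moment, N m; "opening": opening from 0.0 (shut) to 1.0 (fully open).
Only numpy, scipy, OpenCV 4.12 (cv2) and the standard library are available. Lean on these libraries where they do the work, as an engineer would, in place of code of your own. Each camera call takes 0.05 s, during which the arm holds its last target. There are 200 camera calls.

### The job

The interference hunt is over: take the three loop probes out of the wooden block and hang them by their loops on the one hook under the edge of the desk shelf, largest loop first, then the medium one, then the smallest, so that all three end up hanging there freely, at most swaying gently. Do not let a probe fall onto the desk, and do not knock over or shift the tubes, the compass and the other things on the desk.

Things in the scene. Friction and masses are not known exactly. Their poses are not given: they have to be found in the camera images.
- probe_large_loop (a point): centre of the large probe's ring, of stiff black 7 mm rod: 66 mm outside, 52 mm hole. z runs up the handle; the ring lies in the x-z plane, y is the hole's axis. Below the ring: neck 8 mm thick, 22 mm long; grey handle 16 x 66 mm; brass plug 12 x 14 mm, whose foot is 135 mm below this point. 90 g +-25 %, mostly handle: held by the ring it hangs plumb.
- probe_medium_loop (a point): centre of the medium probe's ring, of stiff black 7 mm rod: 54 mm outside, 40 mm hole. z runs up the handle; the ring lies in the x-z plane, y is the hole's axis. Below the ring: neck 8 mm thick, 22 mm long; grey handle 16 x 66 mm; brass plug 12 x 14 mm, whose foot is 129 mm below this point. 78 g +-25 %, mostly handle: held by the ring it hangs plumb.
- probe_small_loop (a point): centre of the small probe's ring, of stiff black 7 mm rod: 42 mm outside, 28 mm hole. z runs up the handle; the ring lies in the x-z plane, y is the hole's axis. Below the ring: neck 8 mm thick, 22 mm long; grey handle 16 x 66 mm; brass plug 12 x 14 mm, whose foot is 123 mm below this point. 66 g +-25 %, mostly handle: held by the ring it hangs plumb.
- probe_block: fixed brown wooden block, 75 (x) by 200 (y) by 55 mm high; origin at the centre of its underside. Three upright round sockets of 21 mm, 45 mm deep, 62 mm apart along its y axis; one probe stands loosely in each, loop up, in any order and turned a little, its foot 10 mm above the desk.
- hook_bar (a point): middle of the hook's bar, on its axis: level 6 mm round steel rod, 115 mm long, 190 mm above the desk, along y; z up, x away from the robot. The +y end is open (see hook_tip). The -y end is closed: there the rod bends back to +x for 60 mm, then up to the shelf. A loop hung on the bar has its centre 23 (large), 17 (medium) or 11 mm (small) below the bar's axis.
- hook_tip (a point): end of the bar, 57 mm to +y of hook_bar, on the bar's axis. Here the rod turns up; the top of the upturned tip is 12 mm above the axis and 7 mm farther out. Loops go on over this end.
- shelf: fixed dark wooden desk shelf that carries the hook: board 170 (x) by 340 (y) by 18 mm, underside 280 mm above the desk, on two side panels; origin on the desk under its middle, x away from the robot. Its front edge is 30 mm beyond the hook's bar and 90 mm above it; a power meter and a loudspeaker stand on it, so an upright gripper cannot work at the bar.
- compass: loose brass-cased compass, 86 mm across, 27 mm high; origin at the centre of its underside. Bystander.
- tube_front: loose smoky glass octal vacuum tube standing upright, 39 mm thick, 106 mm high, in front of the shelf; origin at the centre of its foot, z up. Bystander.
- tube_back: the other such tube, farther back, between the block and the shelf. Bystander.
- insulator: loose cream porcelain feedthrough insulator, ribbed cone 62 mm across, 80 mm high with its brass stud, behind the block; origin at the centre of its foot. Bystander.
- morse_paddle: loose Morse paddle on a steel base, about 110 by 70 mm, 45 mm high; origin under the base. Bystander.
- screwdriver: loose screwdriver lying in front of the block, 190 mm long. Bystander.
Things that resemble listed ones, but are neither listed nor needed, are in the scene too. Leave any blue look-alike of the part that bears probe_large_loop alone. What is shaped like the part that bears probe_medium_loop but purple is not meant.

How it is judged:
On the way, in this order (a step that is already met when the one before it is completed fails the run):
1. the large probe hangs on the hook by its loop, the other two not yet (x of probe_large_loop in the frame of hook_bar between -0.02 and 0.03 m and y of probe_large_loop in the frame of hook_bar between -0.07 and 0.06 m and z of probe_large_loop in the frame of hook_bar between -0.03 and -0.017 m and angle between probe_large_loop's own z axis and vertical below 0.35 rad and not (x of probe_medium_loop in the frame of hook_bar between -0.02 and 0.03 m and y of probe_medium_loop in the frame of hook_bar between -0.07 and 0.06 m and z of probe_medium_loop in the frame of hook_bar between -0.024 and -0.011 m and angle between probe_medium_loop's own z axis and vertical below 0.35 rad) and not (x of probe_small_loop in the frame of hook_bar between -0.02 and 0.03 m and y of probe_small_loop in the frame of hook_bar between -0.07 and 0.06 m and z of probe_small_loop in the frame of hook_bar between -0.018 and -0.005 m and angle between probe_small_loop's own z axis and vertical below 0.35 rad)), for 0.2 s.
2. the medium probe hangs on the hook as well, the small one not yet (x of probe_large_loop in the frame of hook_bar between -0.02 and 0.03 m and y of probe_large_loop in the frame of hook_bar between -0.07 and 0.06 m and z of probe_large_loop in the frame of hook_bar between -0.03 and -0.017 m and angle between each of probe_large_loop, probe_medium_loop's own z axis and vertical below 0.35 rad and x of probe_medium_loop in the frame of hook_bar between -0.02 and 0.03 m and y of probe_medium_loop in the frame of hook_bar between -0.07 and 0.06 m and z of probe_medium_loop in the frame of hook_bar between -0.024 and -0.011 m and not (x of probe_small_loop in the frame of hook_bar between -0.02 and 0.03 m and y of probe_small_loop in the frame of hook_bar between -0.07 and 0.06 m and z of probe_small_loop in the frame of hook_bar between -0.018 and -0.005 m and angle between probe_small_loop's own z axis and vertical below 0.35 rad)), for 0.2 s.
At the end, for the whole second after the job is handed in: All three probes hang free on the hook's bar by their loops, moving under 150 mm/s: loop centre under the bar (20 mm to the front, 30 mm to the back), within its length, at hanging height (23, 17, 11 mm below it; 7 mm lower to 6 mm higher passes), handle within 0.35 rad of plumb (x of probe_large_loop in the frame of hook_bar between -0.02 and 0.03 m and y of probe_large_loop in the frame of hook_bar between -0.07 and 0.06 m and z of probe_large_loop in the frame of hook_bar between -0.03 and -0.017 m and angle between each of probe_large_loop, probe_medium_loop, probe_small_loop's own z axis and vertical below 0.35 rad and x of probe_medium_loop in the frame of hook_bar between -0.02 and 0.03 m and y of probe_medium_loop in the frame of hook_bar between -0.07 and 0.06 m and z of probe_medium_loop in the frame of hook_bar between -0.024 and -0.011 m and x of probe_small_loop in the frame of hook_bar between -0.02 and 0.03 m and y of probe_small_loop in the frame of hook_bar between -0.07 and 0.06 m and z of probe_small_loop in the frame of hook_bar between -0.018 and -0.005 m and linear speed of each of probe_large, probe_medium, probe_small below 0.15 m/s); the robot touches nothing.
It fails at once if a probe falls or is laid on the desk (height (world z) of any of probe_large_loop, probe_medium_loop, probe_small_loop below 0.075 m).
It fails at once if a tube, the compass or another thing on the desk is shifted by more than 40 mm or a tube or the insulator is knocked over (distance of any of compass, tube_front, tube_back, insulator, morse_paddle, screwdriver from where it was at the start of the episode above 0.04 m or angle between any of tube_front, tube_back, insulator's own z axis and vertical above 0.5 rad).
It also fails if it takes over 72 s, if anything falls off the work surface, if the arm or the gripper's body presses on something with over 40 N, if the wrist force passes 120 N, or if a joint passes its speed limit or range.

## Working session

There is one attempt and no reset: what is moved stays moved. The work goes in short steps, Python scripts to look and compute and a tool call to move; the robot and the scene stay as the last step left them, time stands still between calls to the robot, and variables do not carry over. Pictures are saved under pics/ and viewed, about 8 in all and at most 12, crops included, and the job is handed in when it is done.

Besides the shell and the picture viewer there is one more tool, called after ">>>" as name([rows], argument=value, ...), one row to a line, values as JSON. carry_out: Moves the arm, as the interface text tells. Its arguments: {"type":"object","properties":{"offset":{"type":"array"},"twist":{"type":"array"},"grip":{"type":"number"},"newtons":{"type":"number"}},"required":["offset","twist"]}

```bash
ls; mkdir -p pics; python3 - <<'E'
from plant import *
import cv2
for n in ("scene","side"):
    cv2.imwrite(f"pics/{n}0.png",snapshot(n)[:,:,::-1])
    print(n,camera_params(n))
print(get_state())
E
```

```text
pics
scene {'camera_matrix': array([[394.73827029,   0.        , 316.9248392 ],
       [  0.        , 394.73827029, 205.98746396],
       [  0.        ,   0.        ,   1.        ]]), 'eye': array([ 0.99258164, -0.3506736 ,  1.10828893]), 'orientation': array([0.23609599, 0.10581883, 0.41069267, 0.87429548])}
side {'camera_matrix': array([[371.7005679 ,   0.        , 323.66133849],
       [  0.        , 371.7005679 , 199.15016999],
       [  0.        ,   0.        ,   1.        ]]), 'eye': array([0.10150293, 0.586761  , 0.60874847]), 'orientation': array([-0.16296978,  0.46169568,  0.82239118, -0.28974246])}
{'clock': 0.1, 'q': array([ 0.03380063,  0.68989548, -0.19452568,  1.56623876,  0.15729238,
        0.90246841, -0.21508992]), 'qd': array([ 0.00014476, -0.00162674,  0.00086052, -0.00234351, -0.00060327,
       -0.00016534,  0.00102269]), 'joint_torque': array([-3.08775299e-03, -5.28501892e+01, -1.27141513e+00, -1.53837240e+01,
       -5.25604945e-02,  1.96265515e-03,  5.71585565e-05]), 'tool_pos': array([ 6.24440852e-01, -3.70938866e-05,  2.37993586e-01]), 'eef_rot': array([ 7.07143668e-01, -5.41453121e-04, -6.01697605e-04, -7.07069429e-01]), 'contact_force': array([ 0.73396788, -0.18664142, -0.29279419]), 'moment': array([0.03549601, 0.04584508, 0.01323694]), 'opening': 1.0015876375082928}
```

View pictures.

View pics/scene0.png

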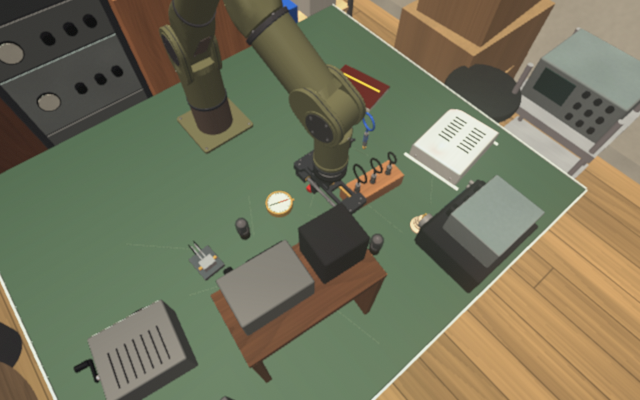

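View pics/side0.png

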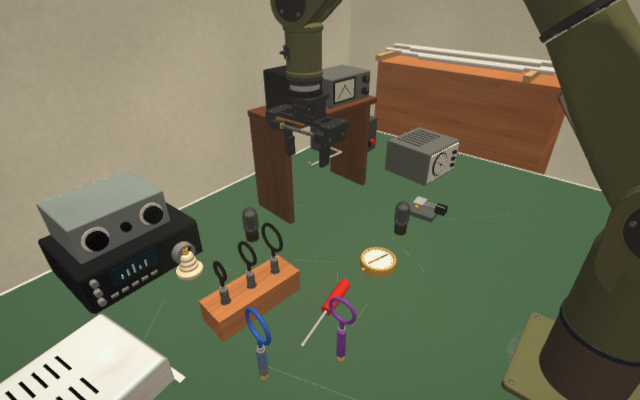

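Scene view: block with rings at about (360,175), (376,165), (392,158), hook hidden under the shelf. Side view: small ring (220,271), medium (247,253), large (272,238), hook near (325,155), partly hidden by the gripper. Next I'll look through the wrist camera and take enlarged crops.

```bash
cat > h.py <<'E'
import numpy as np, cv2
from plant import *
from scipy.spatial.transform import Rotation as R
from scipy.optimize import least_squares
def ray(cam,uv,name):
    K=cam["camera_matrix"]; x=(uv[0]-K[0,2])/K[0,0]; y=(uv[1]-K[1,2])/K[1,1]
    if name=="wrist":
        t=np.hypot(x,y); s=np.sin(t)/t if t>1e-9 else 1; d=np.array([x*s,-y*s,-np.cos(t)])
    else: d=np.array([x,-y,-1.])
    return cam["eye"],R.from_quat(cam["orientation"]).apply(d/np.linalg.norm(d))
def proj(cam,P,name):
    K=cam["camera_matrix"]; p=R.from_quat(cam["orientation"]).inv().apply(np.atleast_2d(P)-cam["eye"])
    a,b,c=p[:,0],-p[:,1],-p[:,2]
    if name=="wrist":
        rr=np.hypot(a,b)+1e-12; t=np.arctan2(rr,c); a,b=a/rr*t,b/rr*t
    else: a,b=a/c,b/c
    return np.c_[K[0,0]*a+K[0,2],K[1,1]*b+K[1,2]]
def tri(obs):  # [(cam,uv,name)]
    A=np.zeros((3,3));v=np.zeros(3);L=[ray(*o) for o in obs]
    for e,d in L: M=np.eye(3)-np.outer(d,d);A+=M;v+=M@e
    p=np.linalg.solve(A,v); return p,[float(np.linalg.norm(np.cross(p-e,d))) for e,d in L]
def onz(o,z):
    e,d=ray(*o); return e+d*(z-e[2])/d[2]
def shot(n,tag):
    import pickle; c=camera_params(n); im=snapshot(n)[:,:,::-1].copy(); cv2.imwrite(f"pics/{tag}.png",im); pickle.dump(c,open(f"pics/{tag}.pkl","wb")); return im,c
def load(tag):
    import pickle; return cv2.imread(f"pics/{tag}.png"),pickle.load(open(f"pics/{tag}.pkl","rb"))
def crop(im,x,y,w,h,k): return cv2.resize(im[y:y+h,x:x+w],None,fx=k,fy=k,interpolation=cv2.INTER_CUBIC)
E
python3 - <<'E'
from h import *
s,_=shot("scene","sc1"); d,_=shot("side","sd1"); w,c=shot("wrist","w1"); print(c)
A=crop(s,330,130,80,60,5); B=crop(d,190,210,80,60,5)
B2=crop(d,190,212,120,90,400/120)
C=cv2.resize(w,(480,300)); 
top=np.hstack([A,B2]); bot=np.zeros((300,800,3),np.uint8); bot[:,:480]=C; bot[:300,480:]=crop(d,290,110,80,75,4)[:, :320]
cv2.imwrite("pics/m1.png",np.vstack([top,bot])); print(top.shape)
E
```

```text
{'camera_matrix': array([[309.70691629,   0.        , 310.71596258],
       [  0.        , 309.70691629, 199.6017777 ],
       [  0.        ,   0.        ,   1.        ]]), 'eye': array([0.62463586, 0.07210805, 0.38488826]), 'orientation': array([-1.39609848e-01,  5.49583613e-04,  1.57645344e-04,  9.90206425e-01])}
(300, 800, 3)
```

View pics/m1.png

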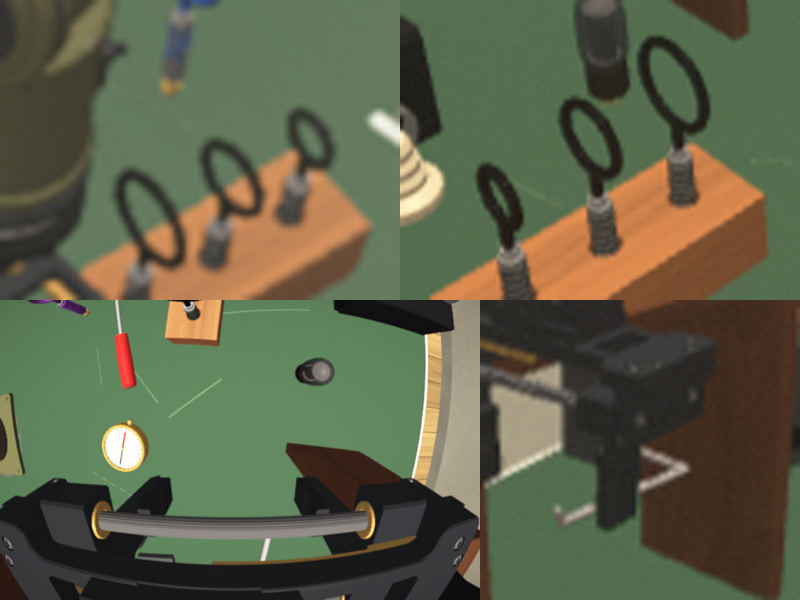

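```bash
cat > rings.py <<'E'
from h import *
from scipy.optimize import minimize
from scipy.ndimage import map_coordinates
RR={"L":.0295,"M":.0235,"S":.0175}
def circ(p,rad,lo=-60,hi=240):
    t=np.radians(np.arange(lo,hi,6)); ax=np.array([np.cos(p[3]),np.sin(p[3]),0])
    return p[:3]+rad*(np.cos(t)[:,None]*ax+np.sin(t)[:,None]*[0,0,1])
def fit(r,p0,views):
    G=[(cv2.cvtColor(im,cv2.COLOR_BGR2GRAY).astype(float),c,n) for im,c,n in views]
    def f(p):
        s=0
        for g,c,n in G:
            v=[map_coordinates(g,proj(c,circ(p,rad),n)[:,::-1].T,order=1,mode="nearest").mean() for rad in (r,r-.006,r+.006)]
            s+=v[0]-.5*(v[1]+v[2])
        return s
    best=None
    for y in (-.6,-.3,0,.3,.6):
        o=minimize(f,np.r_[p0,y],method="Nelder-Mead",options=dict(initial_simplex=np.r_[p0,y]+np.vstack([np.zeros(4),np.diag([.006,.006,.006,.2])]),xatol=1e-5,fatol=1e-3,maxiter=600))
        if best is None or o.fun<best.fun: best=o
    return best
E
python3 - <<'E'
from rings import *
s,cs=load("sc1"); d,cd=load("sd1"); w,cw=load("w1")
px={"L":((360,173.6),(272.2,237.5)),"M":((376.2,165.6),(247,253.7)),"S":((392,157.8),(220,272))}
for k,(a,b) in px.items():
    p,e=tri([(cs,a,"scene"),(cd,b,"side")])
    o=fit(RR[k],p,[(s,cs,"scene"),(d,cd,"side")])
    print(k,p.round(4),np.round(e,4),"fit",o.x.round(4),o.fun, [fit(RR[k],p,[v]).x.round(3) for v in ()])
for n,u in (("tip",(310,164)),("end",(341.8,151.8)),("bend",(330,148))): print(n,onz((cd,u,"side"),.19).round(4))
print("wrist bar px",onz((cw,(351,333),"wrist"),.19))
E
```

```text
L [0.5666 0.1796 0.1457] [0.0014 0.0014] fit [ 0.5668  0.1799  0.1463 -0.0962] -77.3453221625725 []
M [0.5737 0.2412 0.1392] [0.001 0.001] fit [ 0.5734  0.2416  0.1399 -0.0416] -79.14889515776858 []
S [0.5802 0.3032 0.1322] [0.0015 0.0015] fit [ 0.58    0.3024  0.1351 -0.0205] -54.544610257240436 []
tip [ 0.6681 -0.061   0.19  ]
end [ 0.6497 -0.1731  0.19  ]
bend [ 0.6908 -0.1732  0.19  ]
wrist bar px [ 0.65709467 -0.09645913  0.19      ]
```

>>> carry_out([
  [-0.011, 0.023, 0.0015],
  [-0.011, 0.023, 0.0015],
  [-0.011, 0.023, 0.0015],
  [-0.011, 0.023, 0.0015],
  [-0.011, 0.023, 0.0015],
  [-0.011, 0.023, 0.0015],
  [-0.011, 0.023, 0.0015],
  [-0.011, 0.023, 0.0015],
], twist=[10.5, 10.5, 10.5, 10.5, 10.5, 10.5, 10.5, 10.5], grip=0.03)

```text
clock: 1.25
tool_pos: [0.5366, 0.1846, 0.2507]
eef_rot: [0.524, 0.475, -0.475, -0.524]
contact_force: [0.1, 1.1, 0.7]
opening: 0.343
```

```bash
python3 - <<'E'
from h import *
d,_=shot("side","sd2"); w,_=load("w1"); s,_=shot("scene","sc2"); w2,_=shot("wrist","w2")
A=crop(d,290,125,80,60,5); B=crop(w,320,310,80,60,5)
C=cv2.resize(w2,(480,300)); D=crop(s,330,130,80,75,4)
cv2.imwrite("pics/m2.png",np.vstack([np.hstack([A,B]),np.hstack([C,D])]))
E
```

```text
(no output)
```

View pics/m2.png

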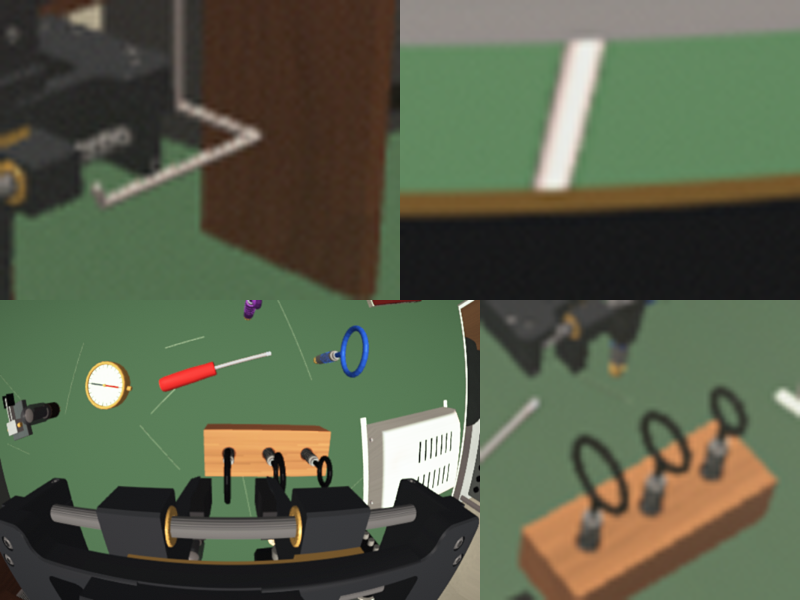

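```bash
python3 - <<'E'
from rings import *
d,cd=load("sd2"); w,cw=load("w1"); s,cs=load("sc2")
S=lambda u,v:(np.array([u,v])+.5)/5-.5+[290,125]
W=lambda u,v:(np.array([u-400,v])+.5)/5-.5+[320,310]
loc=np.array([[0,.057,0],[0,-.0575,0],[.06,-.0575,0],[0,.064,.012]])
px=np.array([S(107,204),S(257,133),S(180,105),S(98,184)])
wl=[W(585,40),W(552,188)]
def pts(p,l): return p[:3]+R.from_euler("z",p[3]).apply(l)
def f(p,usew=1):
    r=(proj(cd,pts(p,loc),"side")-px).ravel()
    P=proj(cw,pts(p,np.array([[0,t,0] for t in np.linspace(-.05,.05,41)])),"wrist"); 
    rw=[np.interp(a[1],P[::1,1][np.argsort(P[:,1])],P[np.argsort(P[:,1]),0])-a[0] for a in wl]
    return np.r_[r,np.array(rw)*usew]
for u in (1,0):
    o=least_squares(lambda p:f(p,u),[.66,-.117,.19,-.16]); print(o.x.round(4),f(o.x).round(2))
o=least_squares(lambda q:f(np.r_[q[:2],.19,q[2]]),[.66,-.117,-.16]); print("z fixed",o.x.round(4),f(np.r_[o.x[:2],.19,o.x[2]]).round(2))
for k,p in {"L":(.567,.18,.146),"M":(.5735,.2415,.14),"S":(.58,.3025,.135)}.items():
    o=fit(RR[k],np.array(p),[(s,cs,"scene"),(d,cd,"side")]); print(k,o.x.round(4),round(o.fun,1))
print(get_state()["tool_pos"],R.from_quat(get_state()["eef_rot"]).as_matrix().round(3))
E
```

```text
[ 0.6572 -0.1157  0.1899 -0.0931] [ 0.16 -0.5   0.15  0.44 -0.22 -0.02 -0.12  0.09 -0.02  0.01]
[ 0.6534 -0.1112  0.1927 -0.0901] [ 0.15 -0.42  0.25  0.38 -0.27 -0.09 -0.13  0.15 -4.52 -4.1 ]
z fixed [ 0.6571 -0.1156 -0.0932] [ 0.15 -0.51  0.15  0.42 -0.23 -0.04 -0.13  0.08 -0.02  0.01]
L [ 0.5667  0.1796  0.1464 -0.0799] -77.9
M [ 0.5733  0.2416  0.14   -0.0291] -79.1
S [ 0.5799  0.3038  0.1337 -0.105 ] -54.1
[0.53662866 0.1848835  0.25079302] [[ 0.105 -0.    -0.994]
 [ 0.994  0.001  0.105]
 [ 0.001 -1.     0.   ]]
```

>>> carry_out([
  [0, -0.002, -0.042],
  [0, 0, -0.042],
  [0, 0, -0.04],
  [0, 0, 0],
], twist=[0, 0, 0, 0])

```text
clock: 1.9
tool_pos: [0.5359, 0.1791, 0.1242]
eef_rot: [-0.526, -0.47, 0.474, 0.526]
contact_force: [-0.0, -0.5, 1.0]
opening: 0.341
```

>>> carry_out([
  [0, 0, 0],
  [0, 0, 0],
  [0, 0, 0],
  [0, 0, 0],
], twist=[0, 0, 0, 0], grip=0.0, newtons=40)

```text
clock: 2.4
tool_pos: [0.5376, 0.1822, 0.1281]
eef_rot: [0.526, 0.474, -0.472, -0.525]
contact_force: [-1.2, -1.1, 6.0]
opening: 0.064
```

>>> carry_out([
  [0, 0, 0.01],
  [0, 0, 0.03],
  [0, 0, 0.04],
  [0, 0, 0.04],
  [0, 0, 0],
], twist=[0, 0, 0, 0, 0])

```text
clock: 3.02
tool_pos: [0.5386, 0.1833, 0.2502]
eef_rot: [0.526, 0.475, -0.471, -0.525]
contact_force: [0.3, 0.4, -1.3]
opening: 0.059
```

```bash
python3 - <<'E'
from rings import *
d,cd=shot("side","sd3"); s,cs=shot("scene","sc3"); st=get_state()
print(st["tool_pos"].round(4),R.from_quat(st["eef_rot"]).as_matrix()[:,0].round(3),st["contact_force"].round(2),st["opening"])
o=fit(RR["L"],np.array([.568,.18,.268]),[(s,cs,"scene"),(d,cd,"side")]); print(o.x.round(4),round(o.fun,1))
cv2.imwrite("pics/m3.png",np.hstack([crop(d,240,150,100,150,4),crop(s,320,90,100,150,4)]))
E
```

```text
[0.5368 0.1816 0.2468] [ 0.105  0.995 -0.   ] [ 0.5   0.15 -1.48] 0.061795102152510675
[0.5685 0.1702 0.2739 0.2246] -27.1
```

View pics/m3.png

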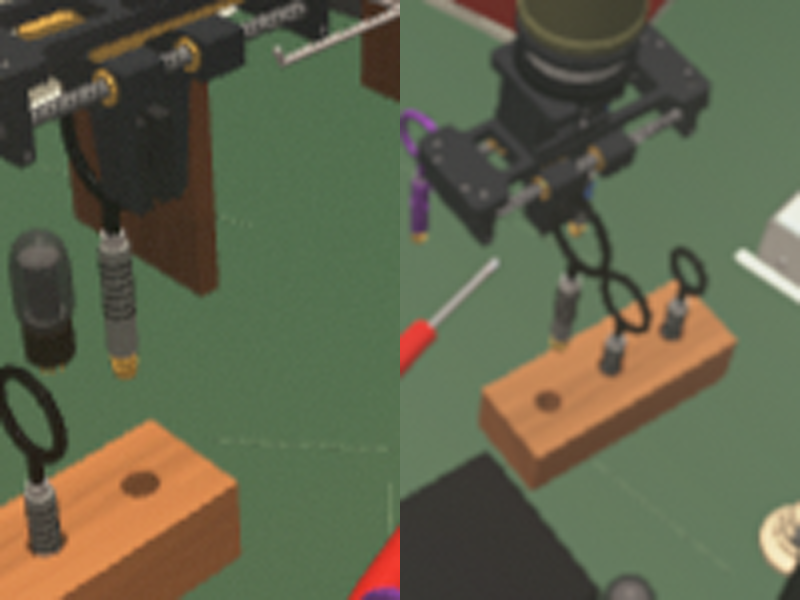

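```bash
python3 - <<'E'
from rings import *
d,cd=load("sd2"); s,cs=load("sc2"); _,cw=load("w1")
print("front foot",onz((cd,(401,230),"side"),0.005),onz((cs,(243,233),"scene"),.01))
print("front top",onz((cd,(403,205),"side"),.1),onz((cs,(242,221),"scene"),.1))
print("back foot",onz((cd,(251,238),"side"),0.005)); print("back top",onz((cd,(250,211),"side"),.1),onz((cw,(316/.75,72/.75),"wrist"),.1))
E
```

```text
front foot [ 0.45511382 -0.19072004  0.005     ] [ 0.44082    -0.17490483  0.01      ]
front top [ 0.44840759 -0.16803159  0.1       ] [ 0.45243079 -0.1697094   0.1       ]
back foot [0.74891428 0.0916785  0.005     ]
back top [0.732774   0.09652251 0.1       ] [0.72857105 0.09180538 0.1       ]
```

>>> carry_out([
  [0.0075, -0.0147, 0],
  [0.0125, -0.0245, -0.006],
  [0.015, -0.0295, -0.012],
  [0.015, -0.0295, -0.012],
  [0.015, -0.0295, -0.012],
  [0.015, -0.0295, -0.012],
  [0.0125, -0.0245, -0.012],
  [0.0075, -0.0143, -0.0055],
], twist=[0, 0, 0, 0, 0, 0, 0, 0])

```text
clock: 4.12
tool_pos: [0.6365, -0.0175, 0.1729]
eef_rot: [-0.526, -0.471, 0.474, 0.527]
contact_force: [-0.5, 0.5, -1.2]
opening: 0.065
```

>>> carry_out([
  [0, 0, 0],
  [0, 0, 0],
], twist=[0, 0])

```text
clock: 4.38
tool_pos: [0.6367, -0.0123, 0.1756]
eef_rot: [-0.525, -0.474, 0.473, 0.525]
contact_force: [-1.2, 1.2, 0.1]
opening: 0.064
```

```bash
python3 - <<'E'
from rings import *
d,cd=shot("side","sd4"); s,cs=shot("scene","sc4")
P=[get_state()["tool_pos"]]
print(P[0].round(4),get_state()["contact_force"].round(2))
C=np.array([.637,-.014,.1755]); rc=C+[.0297,-.0024,.019]; B=np.array([.657,-.1157,.19])
A=d.copy(); 
for p in circ(np.r_[rc,-.105],.0295,0,360): 
    u=proj(cd,p,"side")[0]; 
A=crop(d,270,120,100,100,6); 
for p in circ(np.r_[rc,-.105],.0295,0,360):
    u=(proj(cd,p,"side")[0]+.5-[270,120])*6-.5; cv2.circle(A,tuple(int(v) for v in u),1,(0,0,255),-1)
for t in np.linspace(-.0575,.057,20):
    u=(proj(cd,B+t*np.array([.0929,.9957,0]),"side")[0]+.5-[270,120])*6-.5; cv2.circle(A,tuple(int(v) for v in u),1,(0,255,0),-1)
cv2.imwrite("pics/m4.png",A)
E
```

```text
[ 0.6369 -0.0122  0.1759] [ 0.16 -0.67 -1.36]
```

View pics/m4.png

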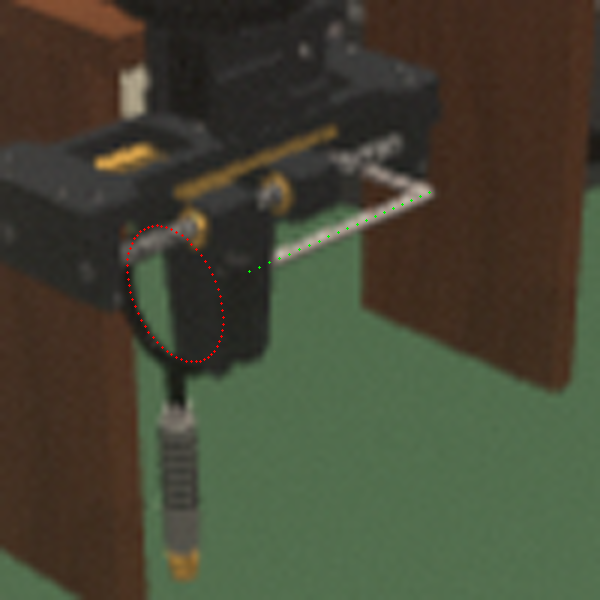

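```bash
cat > held.py <<'E'
from rings import *
def held(C,cd,org,k,top,foot,yaw,rad):
    # solve in-plane x,z of ring centre and tilt from handle-top and foot pixels (side crop px)
    ux=np.array([np.cos(yaw),np.sin(yaw),0]); ez=np.array([0,0,1.])
    px=np.array([(np.array(q)+.5)/k-.5+org for q in (top,foot)])
    def pts(p):
        c=C+p[0]*ux+p[1]*ez; a=np.sin(p[2])*ux-np.cos(p[2])*ez   # a: down the handle
        return c,np.array([c+(rad+.0035+.022)*a,c+(rad+.0035+.102)*a])
    o=least_squares(lambda p:(proj(cd,pts(p)[1],"side")-px).ravel(),[.03,.019,0])
    return o.x,pts(o.x)[0],o.fun
E
python3 - <<'E'
from held import *
_,cd=load("sd4"); C=np.array([.637,-.014,.1755])
for t,f in (((178,410),(184,569)),((175,408),(184,573))): print([np.round(v,4) for v in held(C,cd,[270,120],6,t,f,-.1,.0295)])
_,c3=load("sd3"); print([np.round(v,4) for v in held(np.array([.537,.182,.247]),c3,[240,150],4,(113,238),(124,370),-.1,.0295)])
E
```

```text
[array([ 0.0318,  0.0179, -0.0071]), array([ 0.6687, -0.0172,  0.1934]), array([-0.0844,  0.1666,  0.1034, -0.1819])]
[array([ 0.0364,  0.017 , -0.0452]), array([ 0.6732, -0.0176,  0.1925]), array([-0.2148,  0.4679,  0.2666, -0.5099])]
[array([ 0.0347,  0.0197, -0.0036]), array([0.5716, 0.1785, 0.2667]), array([-0.166 ,  0.2728,  0.2111, -0.3072])]
```

>>> carry_out([
  [-0.003, 0, 0.0015],
  [-0.0019, -0.02, 0],
  [-0.0019, -0.02, 0],
  [-0.0019, -0.02, 0],
  [-0.0019, -0.02, 0],
  [0, 0, 0],
], twist=[0, 0, 0, 0, 0, 0])

```text
clock: 5.22
tool_pos: [0.626, -0.0975, 0.1764]
eef_rot: [0.527, 0.471, -0.473, -0.526]
contact_force: [0.4, 0.3, -1.1]
opening: 0.066
```

```bash
python3 - <<'E'
from rings import *
d,cd=shot("side","sd5"); st=get_state(); print(st["tool_pos"].round(4),st["contact_force"].round(2),st["opening"])
cv2.imwrite("pics/m5.png",crop(d,270,110,100,100,6))
E
```

```text
[ 0.6263 -0.0951  0.1766] [ 0.28  0.89 -1.09] 0.06609662398831646
```

View pics/m5.png

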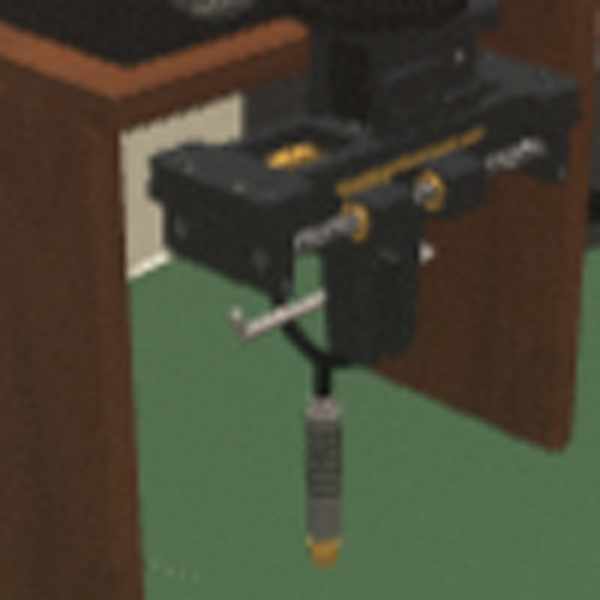

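>>> carry_out([
  [-0.0019, -0.02, 0],
  [-0.0019, -0.02, 0],
  [-0.0019, -0.02, 0],
  [0, 0, -0.01],
  [0, 0, -0.01],
  [0, 0, -0.004],
  [0, 0, 0],
], twist=[0, 0, 0, 0, 0, 0, 0])

```text
clock: 6.15
tool_pos: [0.6206, -0.1529, 0.1522]
eef_rot: [-0.525, -0.473, 0.474, 0.526]
contact_force: [0.3, -0.4, -1.4]
opening: 0.063
```

>>> carry_out([
  [0, 0, -0.001],
  [0, 0, -0.001],
  [0, 0, 0],
], twist=[0, 0, 0])

```text
clock: 6.52
tool_pos: [0.6208, -0.154, 0.1509]
eef_rot: [0.526, 0.473, -0.473, -0.525]
contact_force: [-0.3, -0.3, -0.3]
opening: 0.067
```

>>> carry_out([
  [0, 0, -0.001],
  [0, 0, 0],
], twist=[0, 0])

```text
clock: 6.78
tool_pos: [0.6211, -0.154, 0.15]
eef_rot: [0.526, 0.473, -0.473, -0.525]
contact_force: [0.7, -0.8, 0.6]
opening: 0.067
```

>>> carry_out([
  [0, 0, -0.001],
  [0, 0, 0],
], twist=[0, 0])

```text
clock: 7.02
tool_pos: [0.6215, -0.154, 0.1494]
eef_rot: [0.526, 0.474, -0.473, -0.525]
contact_force: [1.3, -0.6, 4.5]
opening: 0.07
```

>>> carry_out([
  [0, 0, -0.001],
  [0, 0, 0],
], twist=[0, 0])

```text
clock: 7.28
tool_pos: [0.622, -0.154, 0.1488]
eef_rot: [0.526, 0.474, -0.472, -0.525]
contact_force: [1.3, -0.3, 6.3]
opening: 0.067
```

>>> carry_out([
  [0, 0, 0.001],
  [0, 0, 0],
  [0, 0, 0],
  [0, 0, 0],
], twist=[0, 0, 0, 0], grip=0.018)

```text
clock: 7.78
tool_pos: [0.6204, -0.1539, 0.1484]
eef_rot: [-0.525, -0.473, 0.473, 0.526]
contact_force: [0.2, 0.9, 0.7]
opening: 0.205
```

```bash
python3 - <<'E'
from rings import *
d,cd=shot("side","sd6"); st=get_state(); print(st["tool_pos"].round(4),st["contact_force"].round(2),st["opening"])
cv2.imwrite("pics/m6.png",crop(d,270,110,100,100,6))
E
```

```text
[ 0.6205 -0.154   0.1485] [ 0.79 -0.15  0.95] 0.20324890763486608
```

View pics/m6.png

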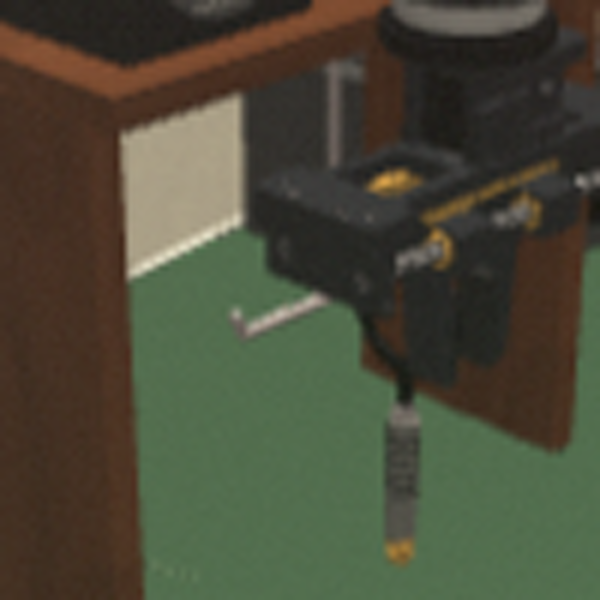

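>>> carry_out([
  [-0.01, 0.0009, 0],
  [-0.02, 0.0018, 0],
  [-0.03, 0.0028, 0],
  [0, 0.01, 0.04],
  [0, 0.03, 0.03],
  [0, 0.045, 0.031],
  [-0.0034, 0.05, 0],
  [-0.005, 0.05, 0],
], twist=[0, 0, 0, 0, 0, 0, 1.5, 2])

```text
clock: 8.82
tool_pos: [0.5517, 0.0376, 0.2503]
eef_rot: [0.511, 0.489, -0.489, -0.51]
contact_force: [0.8, -0.2, 0.2]
opening: 0.202
```

```bash
python3 - <<'E'
from rings import *
d,cd=shot("side","sd7"); st=get_state(); print(st["tool_pos"].round(4),st["contact_force"].round(2),st["opening"])
B=np.array([.657,-.1157,.19]);uy=np.array([.0929,.9957,0])
o=fit(RR["L"],B-.043*uy-[0,0,.023],[(d,cd,"side")]);x=o.x
print("L hang",x.round(4),round(o.fun,1),"hook y",((x[:3]-B)@uy).round(4),"dz",(x[2]-.19).round(4))
o=fit(RR["M"],np.array([.5733,.2416,.14]),[(d,cd,"side")]);print(o.x.round(4))
E
```

```text
[0.5503 0.0474 0.251 ] [-0.89  5.87  0.82] 0.20409399394533567
L hang [ 0.6486 -0.1532  0.1687 -0.1541] -28.1 hook y -0.0381 dz -0.0213
[0.5691 0.2444 0.1445 0.0047]
```

>>> carry_out([
  [-0.001, 0.045, 0],
  [-0.001, 0.045, 0],
  [-0.001, 0.045, 0],
  [-0.001, 0.04, 0],
  [-0.001, 0.021, 0],
  [0, 0.01, 0],
  [0, 0, 0],
], twist=[0, 0, 0, 0, 0, 0, 0], grip=0.03)

```text
clock: 9.75
tool_pos: [0.5471, 0.2422, 0.2496]
eef_rot: [0.511, 0.489, -0.489, -0.511]
contact_force: [-0.5, -0.5, 0.8]
opening: 0.338
```

>>> carry_out([
  [0, 0, -0.025],
  [0, 0, -0.042],
  [0, 0, -0.042],
  [0, 0, -0.02],
  [0, 0, 0],
  [0, 0, 0],
], twist=[0, 0, 0, 0, 0, 0])

```text
clock: 10.5
tool_pos: [0.5481, 0.242, 0.1217]
eef_rot: [0.511, 0.489, -0.488, -0.511]
contact_force: [0.4, 0.2, -0.3]
opening: 0.341
```

>>> carry_out([
  [0, 0, 0],
  [0, 0, 0],
  [0, 0, 0],
  [0, 0, 0],
], twist=[0, 0, 0, 0], grip=0.0)

```text
clock: 11.0
tool_pos: [0.5475, 0.2425, 0.1213]
eef_rot: [0.511, 0.489, -0.489, -0.511]
contact_force: [-0.7, -0.6, 5.1]
opening: 0.067
```

>>> carry_out([
  [0, 0, 0.01],
  [0, 0, 0.03],
  [0, 0, 0.04],
  [0, 0, 0.04],
  [0, 0, 0],
], twist=[0, 0, 0, 0, 0])

```text
clock: 11.62
tool_pos: [0.5488, 0.2441, 0.2442]
eef_rot: [0.511, 0.491, -0.487, -0.51]
contact_force: [0.0, 0.5, -1.7]
opening: 0.064
```

>>> carry_out([
  [0.007, -0.02, 0],
  [0.0115, -0.032, -0.005],
  [0.0142, -0.04, -0.01],
  [0.0142, -0.04, -0.012],
  [0.0142, -0.04, -0.012],
  [0.0142, -0.04, -0.012],
  [0.01, -0.028, -0.009],
  [0.0058, -0.0159, -0.005],
], twist=[0, 0, 0, -1, -1, -1, 0, 0])

```text
clock: 12.62
tool_pos: [0.6374, -0.0177, 0.1732]
eef_rot: [-0.524, -0.473, 0.476, 0.525]
contact_force: [-0.2, -0.5, -0.4]
opening: 0.07
```

>>> carry_out([
  [0, 0, 0],
  [0, 0, 0],
  [0, 0, 0],
], twist=[0, 0, 0])

```text
clock: 13.0
tool_pos: [0.6383, -0.0114, 0.1763]
eef_rot: [-0.523, -0.477, 0.476, 0.523]
contact_force: [0.5, -0.7, -1.0]
opening: 0.062
```

```bash
python3 - <<'E'
from rings import *
d,cd=shot("side","sd8"); st=get_state(); print(st["tool_pos"].round(4),st["contact_force"].round(2),st["opening"],R.from_quat(st["eef_rot"]).as_matrix()[:,0].round(3))
cv2.imwrite("pics/m8.png",crop(d,270,115,100,100,6))
E
```

```text
[ 0.6383 -0.0117  0.1763] [ 0.56 -0.29 -0.99] 0.0640857022612519 [0.093 0.996 0.001]
```

View pics/m8.png

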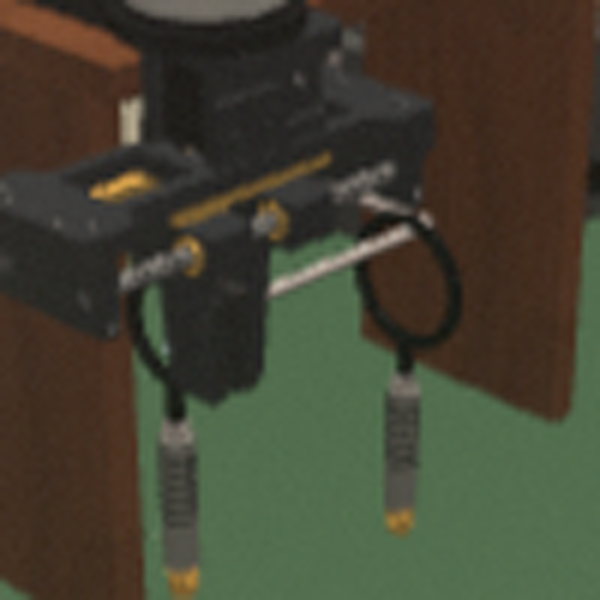

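The large probe hangs plumb on the bar near its closed end, ring around (410,280) in the crop. The medium probe is held plumb with its handle top at about (178,430) and foot at about (184,588).

```bash
python3 - <<'E'
from held import *
_,cd=load("sd8"); C=np.array([.6384,-.0132,.176])
for t,f in (((178,430),(184,588)),((176,426),(184,590))): print([np.round(v,4) for v in held(C,cd,[270,115],6,t,f,-.095,.0235)])
# L hanging, assume at plane hook y unknown -> check
B=np.array([.657,-.1157,.19]);uy=np.array([.0929,.9957,0])
for h in (-.05,-.043,-.036): print(h,[np.round(v,4) for v in held(B+h*uy,cd,[270,115],6,(403,380),(400,528),-.093,.0295)])
E
```

```text
[array([0.0283, 0.0178, 0.0006]), array([ 0.6666, -0.0159,  0.1938]), array([-0.0149,  0.0295,  0.0183, -0.0322])]
[array([ 0.0316,  0.0181, -0.0307]), array([ 0.6699, -0.0162,  0.1941]), array([-0.1606,  0.344 ,  0.1988, -0.3754])]
-0.05 [array([ 0.009 , -0.0278, -0.015 ]), array([ 0.6614, -0.1663,  0.1622]), array([-0.146 ,  0.3416,  0.1769, -0.3683])]
-0.043 [array([ 0.0024, -0.0224, -0.0107]), array([ 0.6554, -0.1587,  0.1676]), array([-0.1057,  0.2443,  0.128 , -0.2637])]
-0.036 [array([-0.0043, -0.017 , -0.0064]), array([ 0.6494, -0.1511,  0.173 ]), array([-0.0638,  0.1457,  0.0773, -0.1574])]
```

>>> carry_out([
  [-0.001, -0.004, 0.001],
  [-0.0018, -0.02, 0],
  [-0.0018, -0.02, 0],
  [-0.0018, -0.02, 0],
  [-0.0018, -0.02, 0],
  [-0.0018, -0.02, 0],
  [0, 0, 0],
], twist=[0, 0, 0, 0, 0, 0, 0])

```text
clock: 13.92
tool_pos: [0.628, -0.1204, 0.1764]
eef_rot: [0.525, 0.474, -0.475, -0.524]
contact_force: [0.4, 0.7, -0.4]
opening: 0.065
```

>>> carry_out([
  [0, 0, -0.008],
  [0, 0, -0.008],
  [0, 0, -0.003],
  [0, 0, 0],
], twist=[0, 0, 0, 0])

```text
clock: 14.42
tool_pos: [0.6283, -0.1168, 0.1573]
eef_rot: [-0.523, -0.476, 0.476, 0.523]
contact_force: [0.1, -0.5, -1.1]
opening: 0.068
```

>>> carry_out([
  [0, 0, -0.001],
  [0, 0, -0.001],
  [0, 0, 0],
], twist=[0, 0, 0])

```text
clock: 14.8
tool_pos: [0.6284, -0.1175, 0.1558]
eef_rot: [0.523, 0.475, -0.475, -0.523]
contact_force: [0.2, 0.5, -0.5]
opening: 0.063
```

>>> carry_out([
  [0, 0, -0.001],
  [0, 0, 0],
  [0, 0, 0],
], twist=[0, 0, 0])

```text
clock: 15.18
tool_pos: [0.6287, -0.1174, 0.155]
eef_rot: [0.524, 0.476, -0.475, -0.523]
contact_force: [0.6, 0.8, 2.1]
opening: 0.065
```

>>> carry_out([
  [0, 0, -0.0005],
  [0, 0, 0],
], twist=[0, 0])

```text
clock: 15.42
tool_pos: [0.6289, -0.1174, 0.1547]
eef_rot: [0.524, 0.476, -0.475, -0.523]
contact_force: [0.5, -0.9, 2.2]
opening: 0.064
```

>>> carry_out([
  [0, 0, 0],
  [0, 0, 0],
  [0, 0, 0],
  [0, 0, 0],
], twist=[0, 0, 0, 0], grip=0.018)

```text
clock: 15.92
tool_pos: [0.6283, -0.1174, 0.1541]
eef_rot: [-0.523, -0.475, 0.476, 0.524]
contact_force: [-0.0, 0.0, 1.2]
opening: 0.202
```

```bash
python3 - <<'E'
from rings import *
d,cd=shot("side","sd9"); st=get_state(); print(st["tool_pos"].round(4),st["contact_force"].round(2),st["opening"])
cv2.imwrite("pics/m9.png",crop(d,270,115,100,100,6))
E
```

```text
[ 0.6283 -0.1174  0.1541] [0.86 0.41 0.81] 0.2050610812659073
```

View pics/m9.png

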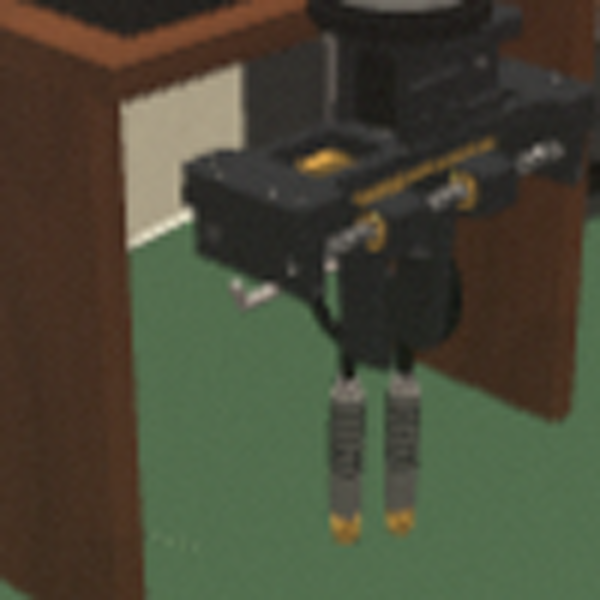

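```bash
python3 - <<'E'
from rings import *
_,cs=load("sc4"); _,cd=load("sd4")
for z in (0,.1,.2):
    print(z,"white",[onz((cs,u,"scene"),z)[:2].round(3) for u in ((407,152),(457,188),(411,147),(453,109))],"black",[onz((cs,u,"scene"),z)[:2].round(3) for u in ((417,240),(475,181))])
print([onz((cd,u,"side"),0)[:2].round(3) for u in ((100,315),(180,375),(90,310))],[onz((cd,u,"side"),.1)[:2].round(3) for u in ((100,315),(180,375))])
E
```

```text
0 white [array([0.541, 0.452]), array([0.752, 0.472]), array([0.535, 0.48 ]), array([0.51 , 0.736])] black [array([0.798, 0.228]), array([0.773, 0.541])]
0.1 white [array([0.582, 0.38 ]), array([0.774, 0.398]), array([0.576, 0.405]), array([0.553, 0.638])] black [array([0.816, 0.175]), array([0.793, 0.46 ])]
0.2 white [array([0.622, 0.307]), array([0.796, 0.323]), array([0.617, 0.33 ]), array([0.597, 0.54 ])] black [array([0.833, 0.123]), array([0.812, 0.38 ])]
[array([0.8  , 0.462]), array([0.551, 0.435]), array([0.831, 0.469])] [array([0.686, 0.482]), array([0.477, 0.46 ])]
```

>>> carry_out([
  [-0.01, 0.0009, 0],
  [-0.02, 0.0018, 0],
  [-0.03, 0.0028, 0],
  [0, 0.01, 0.04],
  [0, 0.03, 0.035],
  [0, 0.045, 0.0205],
  [0, 0.045, 0],
  [0, 0.03, 0],
], twist=[0, 0, 0, 0, 0, 0, 0, 0])

```text
clock: 16.98
tool_pos: [0.5675, 0.0506, 0.2504]
eef_rot: [-0.523, -0.476, 0.476, 0.523]
contact_force: [-0.0, -0.1, 0.0]
opening: 0.2
```

>>> carry_out([
  [-0.0015, 0.045, 0],
  [-0.0015, 0.045, 0],
  [-0.0015, 0.045, 0],
  [-0.0015, 0.045, 0],
  [-0.0015, 0.04, 0],
  [-0.0013, 0.024, 0],
  [0, 0.0127, 0],
  [0, 0, 0],
], twist=[0, 0, 0, 0, 0, 0, 0, 0], grip=0.026)

```text
clock: 17.98
tool_pos: [0.5592, 0.3049, 0.2497]
eef_rot: [0.523, 0.476, -0.476, -0.523]
contact_force: [-0.1, -0.5, -0.8]
opening: 0.294
```

>>> carry_out([
  [0, 0, -0.025],
  [0, 0, -0.045],
  [0, 0, -0.045],
  [0, 0, -0.02],
  [0, 0, 0],
  [0, 0, 0],
], twist=[0, 0, 0, 0, 0, 0])

```text
clock: 18.73
tool_pos: [0.5607, 0.3054, 0.1165]
eef_rot: [0.524, 0.476, -0.474, -0.523]
contact_force: [0.5, 0.5, 0.4]
opening: 0.296
```

>>> carry_out([
  [0, 0, 0],
  [0, 0, 0],
  [0, 0, 0],
  [0, 0, 0],
], twist=[0, 0, 0, 0], grip=0.0)

```text
clock: 19.23
tool_pos: [0.56, 0.3051, 0.1157]
eef_rot: [0.524, 0.476, -0.475, -0.523]
contact_force: [-0.9, -0.7, 5.5]
opening: 0.064
```

>>> carry_out([
  [0, 0, 0.01],
  [0, 0, 0.03],
  [0, 0, 0.04],
  [0, 0, 0.046],
  [0, 0, 0],
], twist=[0, 0, 0, 0, 0])

```text
clock: 19.85
tool_pos: [0.5612, 0.3068, 0.2449]
eef_rot: [0.524, 0.478, -0.473, -0.523]
contact_force: [0.0, 0.2, -0.8]
opening: 0.064
```

>>> carry_out([
  [0.005, -0.02, 0],
  [0.01, -0.035, 0],
  [0.012, -0.045, -0.008],
  [0.012, -0.045, -0.01],
  [0.012, -0.045, -0.012],
  [0.012, -0.045, -0.012],
  [0.012, -0.045, -0.012],
  [0.0067, -0.026, -0.0075],
], twist=[0, 0, 0, 0, 0, 0, 0, 0])

```text
clock: 20.85
tool_pos: [0.6398, -0.0076, 0.1761]
eef_rot: [-0.524, -0.472, 0.476, 0.525]
contact_force: [0.4, -0.7, -0.6]
opening: 0.064
```

>>> carry_out([
  [0.003, -0.013, -0.003],
  [0, 0, 0],
  [0, 0, 0],
  [0, 0, 0],
], twist=[0, 0, 0, 0])

```text
clock: 21.35
tool_pos: [0.6442, -0.0123, 0.1767]
eef_rot: [-0.523, -0.476, 0.476, 0.523]
contact_force: [0.4, 0.0, -0.1]
opening: 0.066
```

```bash
python3 - <<'E'
from rings import *
d,cd=shot("side","sd10"); st=get_state(); print(st["tool_pos"].round(4),st["contact_force"].round(2),st["opening"],R.from_quat(st["eef_rot"]).as_matrix()[:,0].round(3))
cv2.imwrite("pics/m10.png",crop(d,270,115,100,100,6))
E
```

```text
[ 0.6443 -0.0126  0.1767] [ 1.49  0.68 -1.4 ] 0.06113978382673091 [0.094 0.996 0.001]
```

View pics/m10.png

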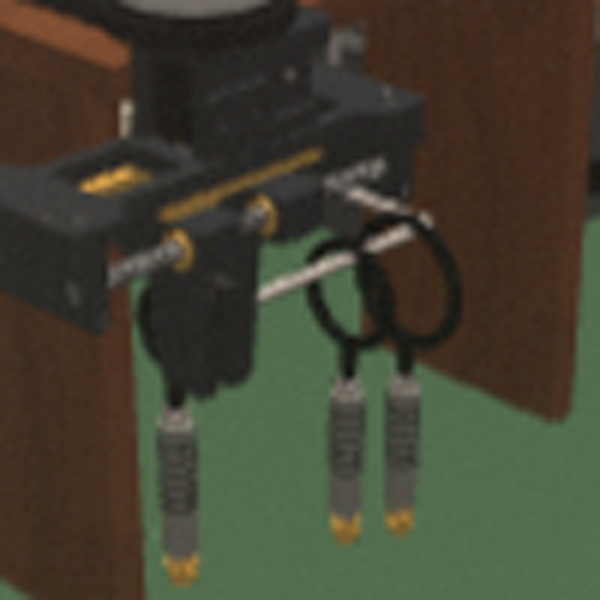

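The large and medium probes hang plumb on the bar. The small one is held with its handle top at about (177,417) and foot at about (183,576).

```bash
python3 - <<'E'
from held import *
_,cd=load("sd10"); C=np.array([.6443,-.014,.1765])
for t,f in (((177,417),(183,575)),((175,414),(183,577))): print([np.round(v,4) for v in held(C,cd,[270,115],6,t,f,-.095,.0175)])
B=np.array([.657,-.1157,.19]);uy=np.array([.0929,.9957,0])
for h in (-.01,-.006,-.002): print(h,[np.round(v,4) for v in held(B+h*uy,cd,[270,115],6,(346,386),(346,537),-.093,.0235)])
E
```

```text
[array([0.0227, 0.0175, 0.0044]), array([ 0.6669, -0.0161,  0.194 ]), array([ 0.0156, -0.0308, -0.0191,  0.0337])]
[array([ 0.0256,  0.0176, -0.0241]), array([ 0.6698, -0.0164,  0.1941]), array([-0.1042,  0.2217,  0.129 , -0.2421])]
-0.01 [array([ 0.0083, -0.0209, -0.0178]), array([ 0.6643, -0.1264,  0.1691]), array([-0.1063,  0.2443,  0.1295, -0.2641])]
-0.006 [array([ 0.0043, -0.0177, -0.015 ]), array([ 0.6607, -0.1221,  0.1723]), array([-0.081 ,  0.1848,  0.0988, -0.2   ])]
-0.002 [array([ 0.0002, -0.0145, -0.0122]), array([ 0.657 , -0.1177,  0.1755]), array([-0.0552,  0.125 ,  0.0673, -0.1353])]
```

>>> carry_out([
  [-0.001, 0, 0.0005],
  [-0.0016, -0.017, 0],
  [-0.0014, -0.015, 0],
  [0, 0, 0],
], twist=[0, 0, 0, 0])

```text
clock: 21.9
tool_pos: [0.6401, -0.0497, 0.1764]
eef_rot: [0.525, 0.474, -0.475, -0.524]
contact_force: [0.0, 0.9, -1.6]
opening: 0.069
```

>>> carry_out([
  [-0.0011, -0.012, 0],
  [-0.0011, -0.012, 0],
  [-0.0011, -0.012, 0],
  [0, 0, 0],
  [0, 0, 0],
], twist=[0, 0, 0, 0, 0])

```text
clock: 22.52
tool_pos: [0.6371, -0.0817, 0.1768]
eef_rot: [-0.523, -0.476, 0.475, 0.523]
contact_force: [0.6, 0.2, -1.0]
opening: 0.066
```

>>> carry_out([
  [0, 0, -0.006],
  [0, 0, -0.006],
  [0, 0, -0.002],
  [0, 0, 0],
  [0, 0, 0],
], twist=[0, 0, 0, 0, 0])

```text
clock: 23.15
tool_pos: [0.6372, -0.0821, 0.1629]
eef_rot: [0.523, 0.476, -0.475, -0.523]
contact_force: [-0.5, 0.3, -1.6]
opening: 0.067
```

>>> carry_out([
  [0, 0, -0.001],
  [0, 0, 0],
  [0, 0, 0],
], twist=[0, 0, 0])

```text
clock: 23.52
tool_pos: [0.6371, -0.0822, 0.1618]
eef_rot: [0.523, 0.476, -0.475, -0.523]
contact_force: [0.3, 0.5, 0.3]
opening: 0.063
```

>>> carry_out([
  [0, 0, -0.001],
  [0, 0, 0],
  [0, 0, 0],
], twist=[0, 0, 0])

```text
clock: 23.9
tool_pos: [0.6375, -0.0822, 0.1612]
eef_rot: [0.524, 0.476, -0.475, -0.523]
contact_force: [0.6, -0.5, 4.0]
opening: 0.063
```

>>> carry_out([
  [0, 0, -0.0005],
  [0, 0, 0],
  [0, 0, 0],
], twist=[0, 0, 0])

```text
clock: 24.28
tool_pos: [0.6377, -0.0822, 0.1609]
eef_rot: [0.524, 0.476, -0.475, -0.523]
contact_force: [-0.9, -0.6, 4.6]
opening: 0.068
```

Contact with the bar is clear from the force, so I'll release and withdraw.

>>> carry_out([
  [0, 0, 0],
  [0, 0, 0],
  [0, 0, 0],
  [0, 0, 0],
], twist=[0, 0, 0, 0], grip=0.015)

```text
clock: 24.78
tool_pos: [0.6368, -0.0821, 0.16]
eef_rot: [-0.523, -0.475, 0.476, 0.524]
contact_force: [-0.1, -0.1, -0.3]
opening: 0.17
```

>>> carry_out([
  [-0.01, 0.0009, 0],
  [-0.02, 0.0018, 0],
  [-0.03, 0.0028, 0],
  [0, 0.015, 0.04],
  [0, 0.045, 0.03],
  [0, 0.045, 0],
  [0, 0.045, 0],
  [0, 0.02, 0],
], twist=[0, 0, 0, 0, 0, 0, 0, 0])

```text
clock: 25.78
tool_pos: [0.5761, 0.0963, 0.2306]
eef_rot: [-0.522, -0.477, 0.476, 0.523]
contact_force: [-0.5, -0.7, -0.1]
opening: 0.168
```

>>> carry_out([
  [0, 0, 0],
  [0, 0, 0],
  [0, 0, 0],
  [0, 0, 0],
  [0, 0, 0],
  [0, 0, 0],
  [0, 0, 0],
  [0, 0, 0],
], twist=[0, 0, 0, 0, 0, 0, 0, 0])

```text
clock: 26.78
tool_pos: [0.577, 0.0934, 0.2302]
eef_rot: [-0.523, -0.475, 0.475, 0.523]
contact_force: [0.0, -0.1, -0.3]
opening: 0.169
```

```bash
python3 - <<'E'
from rings import *
d,cd=shot("side","sd11"); d2=d
for i in range(4): d2,_=shot("side","sd12")
st=get_state(); print(st["tool_pos"].round(4),st["contact_force"].round(2),st["opening"])
print("motion diff",np.abs(d[110:220,270:380].astype(int)-d2[110:220,270:380]).max())
s,_=shot("scene","sc12")
cv2.imwrite("pics/m12.png",np.hstack([crop(d2,280,120,80,100,5),crop(s,180,130,260,325//1,400/260)[:500]]))
E
```

```text
[0.577  0.0934 0.2302] [-0.16  1.39 -1.09] 0.17545411775309744
motion diff 30Traceback (most recent call last):
  File "<stdin>", line 7, in <module>
    return _nx.concatenate(arrs, 1, dtype=dtype, casting=casting)
           ~~~~~~~~~~~~~~~^^^^^^^^^^^^^^^^^^^^^^^^^^^^^^^^^^^^^^^
ValueError: all the input array dimensions except for the concatenation axis must match exactly, but along dimension 0, the array at index 0 has size 500 and the array at index 1 has size 415
```

```bash
python3 - <<'E'
from rings import *
d,_=load("sd12"); s,_=load("sc12")
cv2.imwrite("pics/m13.png",np.hstack([crop(d,280,120,80,100,5),crop(s,180,140,208,260,400/208)[:500,:400]]))
E
```

```text
(no output)
```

View pics/m13.png

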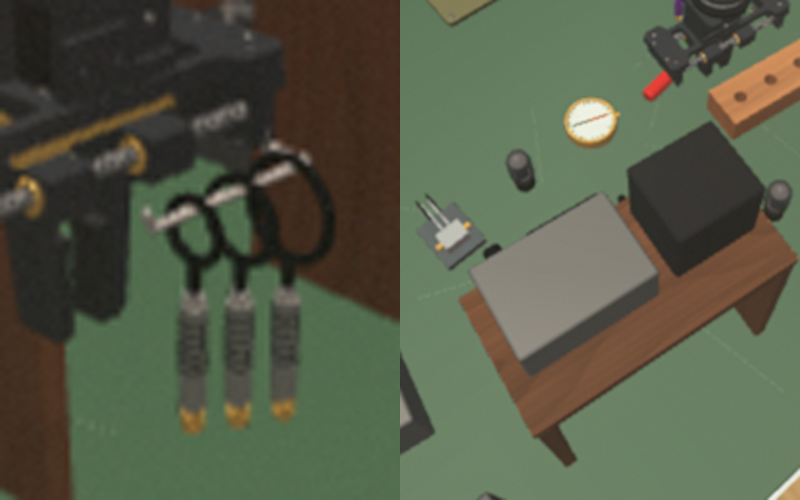

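All three probes hang plumb on the bar, with small, medium and large rings at crop (195,235), (240,220) and (290,205). The tubes, compass and paddle stand where they were. I'll wait two seconds for any sway to settle, then hand in.

>>> carry_out([
  [0, 0, 0],
  [0, 0, 0],
  [0, 0, 0],
  [0, 0, 0],
  [0, 0, 0],
  [0, 0, 0],
  [0, 0, 0],
  [0, 0, 0],
], twist=[0, 0, 0, 0, 0, 0, 0, 0])

```text
clock: 28.08
tool_pos: [0.577, 0.0933, 0.2303]
eef_rot: [-0.523, -0.475, 0.475, 0.523]
contact_force: [0.7, -0.3, 0.8]
opening: 0.17
```

>>> carry_out([
  [0, 0, 0],
  [0, 0, 0],
  [0, 0, 0],
  [0, 0, 0],
  [0, 0, 0],
  [0, 0, 0],
  [0, 0, 0],
  [0, 0, 0],
], twist=[0, 0, 0, 0, 0, 0, 0, 0])

```text
clock: 29.08
tool_pos: [0.577, 0.0933, 0.2302]
eef_rot: [-0.523, -0.475, 0.475, 0.523]
contact_force: [0.1, -0.5, 0.4]
opening: 0.171
```

```bash
python3 - <<'E'
from rings import *
a,_=shot("side","e1")
for i in range(4): b,_=shot("side","e2")
g=lambda i:cv2.GaussianBlur(i[140:215,305:350],(0,0),1.5).astype(int)
print(np.abs(g(a)-g(b)).max()); print(job.finish_job())
E
```

```text
2
the job is handed in; nothing more can be done
None
```

All three probes hang on the hook by their loops, and I handed the job in at about 29 s of the 72 s allowed. I gripped each one by the robot-side rim of its loop, passed it over the open end of the bar and lowered it until the force showed contact. Then I opened the fingers and drew back. The order was large, medium, small, from the closed end outward.

**Hang:** The last picture shows all three plumb on the bar, with the gripper clear of everything. Two side views about 0.2 s apart, just before hand-in, showed practically no sway. From the pictures, the large loop sits about 22 mm below the bar and the medium about 14–18 mm, depending on its place along the bar. I did not measure the small one after release; I only saw it hanging.

**Bystanders:** In the last views the compass, tubes and paddle stood where they were. The insulator and most of the screwdriver were outside those crops, so I did not check them at the end.

**Disagreements:** The loop centres sat up to about 3 mm farther from the grip than first measured, so I corrected for this before each insertion. The automatic loop fit was unreliable where the fingers hid the loop, so I used the handle's position in the side view for those checks.

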